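Set the speed selector and start the chuck drive

ROBOT

A 7-joint arm with a two-finger parallel gripper is mounted at the origin on a cart in front of the work surface, level with it; the furniture and walls round the work are solid. World frame = base frame: x ahead of the robot, y to its left, z up, the work surface at z = 0. Lengths are in m, angles in rad, forces in N, time in s.
With the tool pointing down it reaches from about 0.35 to 0.9 m from the base axis. Payload 8.1 kg.
Tool frame: the origin (TCP) lies between the finger pads; the fingertips stand 25 mm ahead of it and the grasp point (between the pads) lies 6 mm ahead of it; z points along the fingers, y is the direction in which the jaws open and shut (so a half turn about z gives the same grasp; the last joint's range is limited). The gripper opens to 92 mm and grips with 3 to 60 N. Pads are 19 mm wide; open, the fingers measure 130 mm over their backs; the gripper's body (75 mm by 190 mm) begins 47 mm behind the grasp point.
Start: joints at [-1.389, 0.434, 0.025, 1.573, -0.012, 1.134, -0.075], TCP at [0.176, 0.6, 0.252] pointing down, gripper open.
Joint ranges: [-2.62, 2.62], [-0.44, 2.09], [-1.27, 1.32], [0.08, 2.57], [-1.32, 4.46], [0.12, 2], [-2.74, 2.74]. Speed limits (rad/s): [2.22, 2.22, 3.01, 3.01, 3.14, 3.14, 3.14].

INTERFACE

Orientations are given as a rotation vector (axis times angle).
In Python, from cell import * gives the robot as it stands.
- The arm moves only by the shell command python3 -m jog 'ROWS' [FORCE]. ROWS is JSON, one flat list of numbers, 5 for each row, row after row: the finger opening in mm, from 0 to 91.8, then the shift along the tool's x, y, z in units of 40 mm (1.0 is 40 mm), then the turn about the tool's z in units of 6 degrees (1.0 is 6 degrees). A call has 1 to 20 rows; each row shifts and turns the pose as measured when the row begins, along the tool's axes as they then stand; what a row does not reach is not made up. A row lasts 1/12 s, in which the tool goes at most 41.7 mm and 7.16 degrees, less where a joint would pass 70% of its speed; a pose out of reach is approached as far as the arm can. A call is refused whole if a number of a shift passes 1 or a number of a turn 1, either way. A call with a gripper value outside its range is refused whole. The fingers move at their own pace and stop on an object; FORCE is the grip in N (left out, the last holds). Time passes only in rows, so rows that do not move let the fingers close. It gives the time, the measured TCP pose, the force and the opening at its end, in the units of the state.
- observe(): the state, without advancing time (a new reading comes with each control period).
- get_image(name): name is "scene" or "top" or "wrist"; returns the picture (420x560x3 uint8, red, green, blue); there is no depth.
- camera_params(name): a dict with "intrinsics" (3x3 intrinsics, pixels), "dist_coeffs" ([k1, k2, p1, p2, k3] as OpenCV has them; the pictures are not rectified), "xyz" and "orientation" of the camera in the world. Camera axes: x right, y down, z forward; pixel columns grow to the right and rows downward; lengths in m; the calibration is good to about 2 mm. A picture is of the moment at which its call begins: read the wrist's pose just before it. camera_params takes no time and is no camera call; for the wrist camera it gives the pose at the moment of the call.
- sign_off(): hands the job in, once; it reports no verdict.
The state is a dict: "clock": time; "joints": joint angles; "dq": joint speeds; "joint_efforts": joint torques, N m; "position": TCP position; "ee_rot": TCP orientation; "force": force on the tool from outside, world axes, zero at the start; "ft_torque": the same for the moment, N m; "width": opening from 0.0 (shut) to 1.0 (fully open).
Only numpy, scipy, OpenCV 4.12 (cv2) and the standard library are available. Lean on these libraries where they do the work, as an engineer would, in place of code of your own. Each camera call takes 0.05 s, during which the arm holds its last target. There are 200 camera calls.

TASK

Set the drive's speed: with a fingertip, gently push the lever of the speed selector clockwise, click by click, to its fifth step (the yellow mark) without going past that step, then press the green start button fully in, let go and move clear. Do this by pushing alone: do not grip or force the selector, do not press the red stop button, do not press start before the speed is set, and do not lift, tip or shift the control box or the things lying round it.

Things in the scene. Friction and masses are not known exactly. Their poses are not given: they have to be found in the camera images.
- control_box: Grey box with a black top panel, loose on four rubber feet, 160 (x) x 210 (y) x 62 mm high, about 3.2 kg. Origin: centre of its underside; z up, -x is the side towards the robot (turned by up to 20 degrees). On the panel: selector at box x = 0, y = +38 mm; green button at x = -40, y = -66 mm; red button at x = +40, y = -66 mm; button tops stand about 2 cm over the panel.
- selector_axis (a point): Point on the vertical turning axis of the speed selector, at the panel's surface, 62 mm above the bench. Scale round it on the panel: a white dot (off), then bars that grow clockwise, one every 30 degrees, the fifth yellow and wider. Hub: 44 mm across, up to 13 mm above the panel. About 0.1 N m passes a crest between steps (2.5 N at 40 mm from the axis).
- selector (a joint): Speed selector, rad, grows clockwise seen from above: 0 = off (white dot), a click every 0.5236 (30 degrees), step 5 (yellow) = 2.618, end stop past step 7. At value q the lever points 105 degrees minus q counter-clockwise from box +x. It springs into the nearest step; past the crest half way between two steps it snaps on to the next. It starts in one of steps 0 to 3.
- pointer_tip (a point): Top of the selector lever's rounded pointing end (white line along the top), 46 mm from the axis, 39 mm above the panel. The grey lever is 14 mm wide, runs from 16 mm behind the axis to this end, and stands from 13 to 39 mm above the panel.
- start_button (a joint): Green push button, 30 mm across: 0 = out, 0.006 m = fully in; a spring of about 5 N when fully in returns it.
- start_button_top (a point): Centre of the green button's top face.
- stop_button (a joint): Red push button of the same make; leave it alone: 0 = out, 0.006 m = fully in.
- scriber: Thin grey scriber, 9 x 160 x 9 mm, lying in front of the box; bystander. Origin: centre of its underside.
- liner_ring: Grey metal ring, 62 mm across, 46 mm high, left of the box; bystander. Origin: centre of its underside.
- bored_boss: Grey metal boss with a bore, 66 mm across, 54 mm high, front left of the box; bystander. Origin: centre of its underside.
- insert_cup: Grey metal cup with bits in it, 82 mm across, 47 mm high, right of the box; bystander. Origin: centre of its underside.
- vee_block: Grey vee block, 50 x 50 x 34 mm, front right of the box; bystander. Origin: centre of its underside.
- marker: Yellow marker pen with a black cap, 18 x 140 x 19 mm, lying to the left on the bench; bystander. Origin: centre of its underside.

How it is judged:
By the outcome, as a careful person would: the job done as asked, in the order asked, and still so for the second after the job is handed in, with the robot touching nothing.
It also fails if it takes over 64 s, if anything falls off the work surface, if the arm or the gripper's body presses on something with over 40 N, if the wrist force passes 120 N, or if a joint passes its speed limit or range.

## Working session

There is one attempt and no reset: what is moved stays moved. The work goes in short steps, Python scripts to look and compute and a shell command to move; the robot and the scene stay as the last step left them, time stands still between calls to the robot, and variables do not carry over. Pictures are saved under pics/ and viewed, about 8 in all and at most 12, crops included, and the job is handed in when it is done.

```bash
mkdir -p pics; ls; python3 - <<'E'
from cell import *
import cv2
s=observe();print(s['clock'],s['position'],s['ee_rot'],s['force'],s['width'])
for n in("top","scene"):
    p=camera_params(n);print(n,p)
    cv2.imwrite(f"pics/{n}0.png",get_image(n)[:,:,::-1])
E
```

```text
pics
0.0 [0.17551205 0.59936274 0.2509431 ] [-4.45989465e-01 -3.10966406e+00  2.42683034e-03] [-0.72719701  0.81219959  0.46715659] 1.000847144652687
top {'intrinsics': array([[464.82944651,   0.        , 279.5542105 ],
       [  0.        , 464.82944651, 212.73156262],
       [  0.        ,   0.        ,   1.        ]]), 'dist_coeffs': array([0.00806247, 0.        , 0.        , 0.        , 0.        ]), 'xyz': array([0.34487055, 0.02670936, 1.11719393]), 'orientation': array([-2.15129905,  2.09477596, -0.17253317])}
scene {'intrinsics': array([[545.28037077,   0.        , 281.08722167],
       [  0.        , 545.28037077, 209.10343624],
       [  0.        ,   0.        ,   1.        ]]), 'dist_coeffs': array([-0.13352094,  0.        ,  0.        ,  0.        ,  0.        ]), 'xyz': array([-0.023222  , -1.11185889,  0.85541145]), 'orientation': array([-2.07222946,  0.43948863, -0.28319361])}
```

View pics/top0.png

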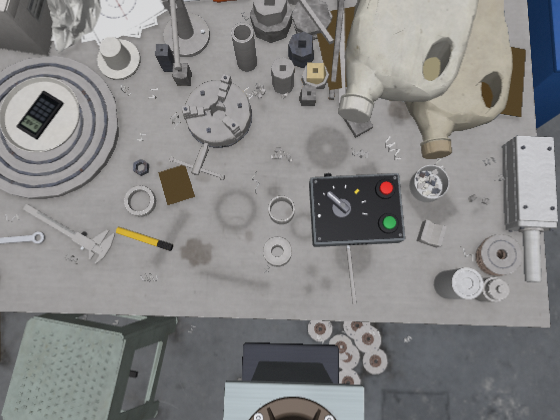

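View pics/scene0.png

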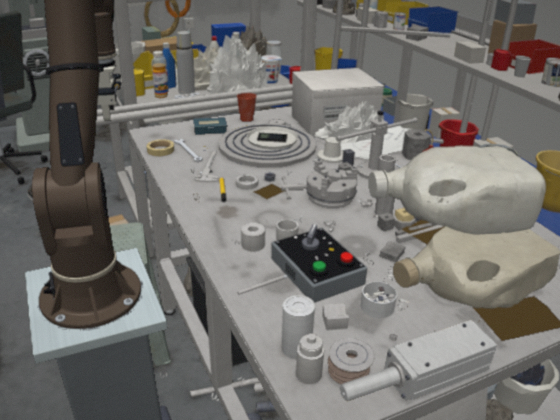

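The top view shows the box with panel corners near (310,179), (398,176), (404,240) and (315,246). Red is at (387,188), green at (390,223), the hub at about (341,208), and the lever points to upper left. The scene view agrees, with the lever up and green at (320,267). The arm is out of both views.

```bash
cat > h.py <<'E'
import numpy as np, cv2
from scipy.spatial.transform import Rotation as R
def ray(p,uv):
    n=cv2.undistortPoints(np.array([[uv]],float),p['intrinsics'],p['dist_coeffs'])[0,0]
    return R.from_rotvec(p['orientation']).apply([n[0],n[1],1])
def at(p,uv,z):
    d=ray(p,uv);return (p['xyz']+d*(z-p['xyz'][2])/d[2])[:2]
def tri(obs):
    A=np.zeros((3,3));b=np.zeros(3)
    for p,uv in obs:
        d=ray(p,uv);d/=np.linalg.norm(d);M=np.eye(3)-np.outer(d,d);A+=M;b+=M@p['xyz']
    return np.linalg.solve(A,b)
def proj(p,X):
    Rm=R.from_rotvec(p['orientation']).as_matrix().T
    return cv2.projectPoints(np.atleast_2d(np.array(X,float)),cv2.Rodrigues(Rm)[0],-Rm@p['xyz'],p['intrinsics'],p['dist_coeffs'])[0][:,0]
def blob(img,col,roi):  # img BGR
    x0,y0,x1,y1=roi;h=cv2.cvtColor(img[y0:y1,x0:x1],cv2.COLOR_BGR2HSV)
    lo,hi={'g':(50,80),'r':(0,6),'y':(22,35)}[col]
    m=cv2.inRange(h,(lo,140,60),(hi,255,255))
    n,l,st,c=cv2.connectedComponentsWithStats(m);i=1+np.argmax(st[1:,4]);return c[i]+[x0,y0],st[i]
E
python3 - <<'E'
from cell import *
from h import *
T=cv2.imread('pics/top0.png');S=cv2.imread('pics/scene0.png')
pt,ps=camera_params('top'),camera_params('scene')
out={}
for c in'gry':
    a,sa=blob(T,c,(305,170,410,250));b,sb=blob(S,c,(270,220,365,300))
    out[c]=tri([(pt,a),(ps,b)]);print(c,a,sa[4],b,sb[4],out[c], at(pt,a,.062 if c=='y' else .08))
g,r=at(pt,blob(T,'g',(305,170,410,250))[0],.08),at(pt,blob(T,'r',(305,170,410,250))[0],.08)
d=r-g;yaw=np.arctan2(d[1],d[0]);print('yaw',np.degrees(yaw),np.linalg.norm(d))
c,s=np.cos(yaw),np.sin(yaw);M=np.array([[c,-s],[s,c]])
ctr=(g+r)/2-M@[0,-.066];print('box',ctr,'axis',ctr+M@[0,.038])
ax=ctr+M@[0,.038]
crop=T[165:255,295:415];cv2.imwrite('pics/topc.png',cv2.resize(crop,None,fx=6,fy=6,interpolation=cv2.INTER_CUBIC))
for q in range(4):
    a=yaw+np.radians(105-30*q);print(q,proj(pt,[*(ax+.046*np.array([np.cos(a),np.sin(a)])),.101]))
E
```

```text
g [388.89855072 222.0942029 ] 138 [318.8220339  265.66101695] 118 [ 0.51441931 -0.20362712  0.078556  ] [ 0.51383398 -0.20316046]
r [385.83098592 187.5       ] 142 [346.04761905 256.96190476] 105 [ 0.5940045  -0.19766928  0.07792644] [ 0.593587   -0.19725616]
y [356.5 191. ] 14 [330.94117647 248.76470588] 17 [ 0.58813321 -0.13329817  0.06264432] [ 0.587889   -0.13323589]
yaw 4.23401444965057 0.07997127637114643
box [ 0.54883769 -0.13438844] axis [ 0.54603214 -0.09649215]
0 [[322.97820315 211.30863306]]
1 [[322.30892592 200.80555635]]
2 [[327.05492068 191.52346768]]
3 [[335.91361705 185.89981087]]
```

View pics/topc.png

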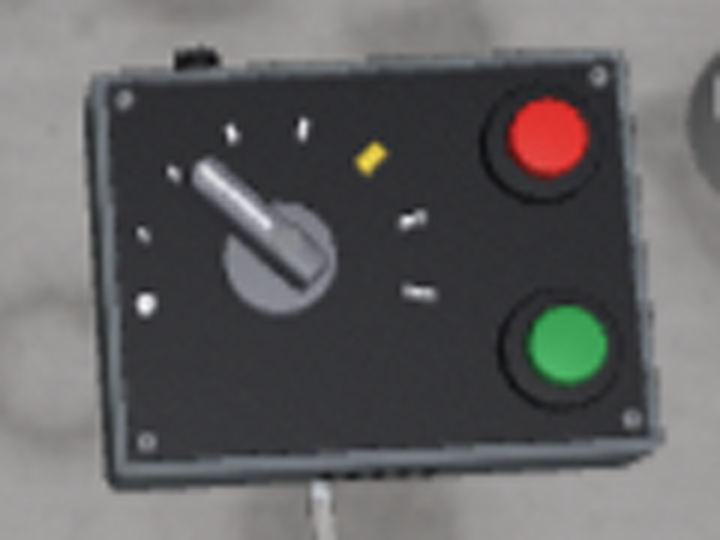

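```bash
cat >> h.py <<'E'
YAW=np.radians(4.23);AX=np.array([.5460,-.0965]);G=np.array([.5140,-.2034])
def lev(step):return YAW+np.radians(105-30*step)
def tgt(step,d,r,z):   # finger TCP beside lever at 'step', d on ccw side (m), r along it
    a=lev(step);u=np.array([np.cos(a),np.sin(a)]);n=np.array([-u[1],u[0]])
    return np.array([*(AX+r*u+d*n),z]),a
def go(s,X,a=None):
    M=R.from_rotvec(s['ee_rot']).as_matrix();y=np.arctan2(M[1,1],M[0,1])
    d=M.T@(np.array(X)-s['position'])
    t=0 if a is None else -np.degrees((a-y+np.pi)%(2*np.pi)-np.pi)/6
    return 'pos',np.round(s['position'],4),'tooly',round(np.degrees(y),1),'tilt',round(np.degrees(np.arccos(-M[2,2])),2),'units',np.round(d/.04,2),'turns',round(t,2)
def where(s):  # polar place about the selector in box frame terms
    M=R.from_rotvec(s['ee_rot']).as_matrix();y=np.arctan2(M[1,1],M[0,1]);v=s['position'][:2]-AX
    u=np.array([np.cos(y),np.sin(y)]);n=np.array([-u[1],u[0]])
    return 'step-equiv',round((105-np.degrees(y-YAW))/30,3),'d',round(v@n*1e3,1),'r',round(v@u*1e3,1),'z',round(s['position'][2]*1e3,1),'F(tool x,y,z)',np.round(M.T@s['force'],2),'clock',round(s['clock'],2)
E
python3 - <<'E'
from cell import *
from h import *
X,a=tgt(2,.0305,.055,.2);print(X,np.degrees(a));print(go(observe(),X,a))
E
```

```text
[ 0.55881755 -0.03492922  0.2       ] 49.230000000000004
('pos', array([0.1755, 0.5994, 0.251 ]), 'tooly', np.float64(73.7), 'tilt', np.float64(0.08), 'units', array([-13.65, -12.52,   1.3 ]), 'turns', np.float64(4.07))
```

```bash
python3 -m jog '[0,-0.5,-0.46,0,0, 0,-0.6,-0.55,0,0, 0,-0.6,-0.55,0,0, 0,-0.6,-0.55,0,0, 0,-0.6,-0.55,0,0, 0,-0.6,-0.55,0,0, 0,-0.6,-0.55,0,0, 0,-0.6,-0.55,0,0, 0,-0.6,-0.55,0,0, 0,-0.6,-0.55,0,0, 0,-0.6,-0.55,0,0, 0,-0.6,-0.55,0,0, 0,-0.6,-0.55,0,0, 0,-0.6,-0.55,0,0, 0,-0.6,-0.55,0,0, 0,-0.6,-0.55,0,0, 0,-0.6,-0.55,0,0, 0,-0.6,-0.55,0,0]'
python3 - <<'E'
from cell import *
from h import *
X,a=tgt(2,.0305,.055,.2);s=observe();print(go(s,X,a),s['joints'],s['clock'])
E
```

```text
clock: 1.6
position: [0.4817, 0.0844, 0.2456]
ee_rot: [-0.422, -3.105, 0.01]
force: [0.7, 1.4, -0.1]
width: 0.007
('pos', array([0.4817, 0.0844, 0.2456]), 'tooly', np.float64(74.5), 'tilt', np.float64(0.58), 'units', array([-2.66, -2.35,  1.14]), 'turns', np.float64(4.22)) [-0.55212608  0.22331955  0.32443341  1.91717597 -0.07892954  1.02339274
  1.1073317 ] 1.6
```

```bash
python3 -m jog '[0,-0.55,-0.5,0.2,0, 0,-0.55,-0.5,0.2,0, 0,-0.55,-0.5,0.2,0, 0,-0.55,-0.5,0.2,0, 0,-0.45,-0.4,0.2,0, 0,0,0,0.05,0.8, 0,0,0,0,0.9, 0,0,0,0,0.9, 0,0,0,0,0.9, 0,0,0,0,0.7, 0,0,0,0,0]'
python3 - <<'E'
from cell import *
from h import *
X,a=tgt(2,.0305,.055,.2);s=observe();print(go(s,X,a),s['joints'][6],s['clock'])
p=camera_params('wrist');w=get_image('wrist');cv2.imwrite('pics/w1.png',w[:,:,::-1]);
import json;json.dump({k:np.array(v).tolist() for k,v in p.items()},open('w1.json','w'))
E
```

```text
clock: 2.52
position: [0.5613, -0.0551, 0.1983]
ee_rot: [-1.138, -2.92, 0.023]
force: [0.9, -0.3, -0.4]
width: 0.006
('pos', array([ 0.5613, -0.0551,  0.1983]), 'tooly', np.float64(47.4), 'tilt', np.float64(0.95), 'units', array([ 0.39,  0.33, -0.05]), 'turns', np.float64(-0.3)) 1.0474208557064248 2.5167
```

View pics/w1.png

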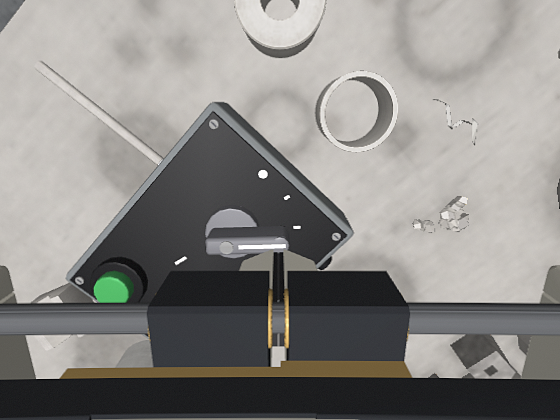

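The wrist view shows the lever with its white line from (207,243) to the tip (290,245), the hub at about (231,232) and green at (111,289). The white dot is at (262,173), and bars 1 and 2 are visible just above the lever. I'll check the geometry by projection, using all views.

```bash
python3 - <<'E'
from cell import *
from h import *
import json
p={k:np.array(v) for k,v in json.load(open('w1.json')).items()};s=observe()
M=R.from_rotvec(s['ee_rot']).as_matrix()
print('cam',p['xyz'],'in tool mm',M.T@(p['xyz']-s['position'])*1e3,M.T@R.from_rotvec(p['orientation']).as_matrix())
a=lev(2);u=np.array([np.cos(a),np.sin(a)])
print('axis at hub top',proj(p,[*AX,.075]),'pointer',proj(p,[*(AX+.046*u),.101]),'lever rear',proj(p,[*(AX-.016*u),.101]),'green',proj(p,[*G,.080]))
dot=AX+.0*u
print('tool pts', [proj(p,s['position']+M@np.array(q))[0].round() for q in ([0,0,.025],[.0095,0,.025],[-.0095,0,.025],[0,.019,.025],[.0095,.019,.025],[0,.019,-.04])])
w=cv2.imread('pics/w1.png')
b,st=blob(w,'g',(60,230,160,320));print('green px',b,st,'at',at(p,b,.08))
print('axis from hub px',at(p,(231,232),.075),'tip',at(p,(288,245),.101),'rear',at(p,(207,243),.101),'dot',at(p,(262.5,174),.062))
T=camera_params('top');print('dot top',at(T,(295+145.5/6,165+303/6),.062))
for k in range(3):
    aa=lev(k);print(k,'pred mark dirs',np.degrees(aa))
d=at(p,(262.5,174),.062)-AX;print('dot r,ang',np.hypot(*d),np.degrees(np.arctan2(d[1],d[0])))
E
```

```text
cam [0.50351572 0.00253611 0.33176532] in tool mm [  81.79814082    1.4648617  -133.26548098] [[-5.30287119e-03 -9.53543478e-01 -3.01208758e-01]
 [ 9.99985919e-01 -4.99529526e-03 -1.79133340e-03]
 [ 2.03487600e-04 -3.01214016e-01  9.53556540e-01]]
axis at hub top [[228.40336961 230.45572447]] pointer [[285.85871595 241.6683671 ]] lever rear [[201.06918569 243.72434773]] green [[109.23901602 287.08506678]]
tool pts [array([276., 269.]), array([276., 252.]), array([276., 285.]), array([313., 269.]), array([314., 252.]), array([332., 361.])]
green px [112.13204509 288.55394525] [ 34  41  39  32 621] at [ 0.51649841 -0.20270606]
axis from hub px [ 0.5483449  -0.09589393] tip [ 0.57903044 -0.06226994] rear [ 0.53807701 -0.10499185] dot [ 0.53245353 -0.04703957]
dot top [ 0.52799682 -0.04766583]
0 pred mark dirs 109.23000000000002
1 pred mark dirs 79.23
2 pred mark dirs 49.230000000000004
dot r,ang 0.05128197198830796 105.31684691174478
```

```bash
sed -i 's/AX=np.array(.*);G=.*/AX=np.array([.5470,-.0960]);G=np.array([.5152,-.2030])/' h.py; python3 - <<'E'
from cell import *
from h import *
X,a=tgt(2,.030,.041,.107);s=observe();print(go(s,X,a),where(s))
E
```

```text
('pos', array([ 0.5613, -0.0551,  0.1984]), 'tooly', np.float64(47.7), 'tilt', np.float64(0.95), 'units', array([0.35, 0.04, 2.28]), 'turns', np.float64(-0.26)) ('step-equiv', np.float64(2.052), 'd', np.float64(17.0), 'r', np.float64(39.9), 'z', np.float64(198.4), 'F(tool x,y,z)', array([ 0.1 ,  0.13, -0.09]), 'clock', 2.57)
```

```bash
python3 -m jog '[0,0.2,0.02,0,-0.2, 0,0.2,0.02,0,-0.1, 0,0,0,0.3,0, 0,0,0,0.4,0, 0,0,0,0.4,0, 0,0,0,0.4,0, 0,0,0,0.3,0, 0,0,0,0.2,0, 0,0,0,0.1,0, 0,0,0,0,0]'
python3 - <<'E'
from cell import *
from h import *
X,a=tgt(2,.0225,.041,.107);s=observe();print(go(s,X,a),where(s))
E
```

```text
clock: 3.4
position: [0.545, -0.0364, 0.1123]
ee_rot: [-1.036, -2.957, 0.016]
force: [-0.5, -0.3, 0.9]
width: 0.002
('pos', array([ 0.545 , -0.0364,  0.1123]), 'tooly', np.float64(51.4), 'tilt', np.float64(0.76), 'units', array([-0.45, -0.09,  0.13]), 'turns', np.float64(0.36)) ('step-equiv', np.float64(1.928), 'd', np.float64(38.7), 'r', np.float64(45.3), 'z', np.float64(112.3), 'F(tool x,y,z)', array([ 0.19, -0.55, -0.87]), 'clock', 3.4)
```

```bash
python3 -m jog '[0,-0.1,-0.02,0.04,0.1, 0,-0.1,-0.03,0.04,0.1, 0,-0.1,-0.03,0.04,0.1, 0,-0.06,-0.02,0,0, 0,0,0,0,0]'
python3 - <<'E'
from cell import *
from h import *
X,a=tgt(2,.0175,.041,.107);s=observe();print(go(s,X,a),where(s))
E
```

```text
clock: 3.82
position: [0.5558, -0.0498, 0.1093]
ee_rot: [-1.085, -2.942, 0.013]
force: [-0.8, -0.0, 0.4]
width: 0.002
('pos', array([ 0.5558, -0.0498,  0.1093]), 'tooly', np.float64(49.5), 'tilt', np.float64(0.58), 'units', array([-0.15,  0.01,  0.06]), 'turns', np.float64(0.05)) ('step-equiv', np.float64(1.991), 'd', np.float64(23.3), 'r', np.float64(40.9), 'z', np.float64(109.3), 'F(tool x,y,z)', array([ 0.64, -0.55, -0.43]), 'clock', 3.82)
```

```bash
python3 -m jog '[0,-0.06,0,0.02,0, 0,-0.06,0,0.02,0, 0,-0.036,0.014,0.01,0.33, 0,-0.036,0.014,0,0.33, 0,-0.036,0.014,0,0.33, 0,-0.036,0.014,0,0.33, 0,-0.036,0.014,0,0.33, 0,-0.036,0.014,0,0.33, 0,-0.036,0.014,0,0.33, 0,0,0,0,0]'
python3 - <<'E'
from cell import *
from h import *
s=observe();print(where(s))
w=get_image('top');cv2.imwrite('pics/t2.png',cv2.resize(w[165:255,295:415,::-1],None,fx=4,fy=4,interpolation=cv2.INTER_CUBIC))
w=get_image('wrist');cv2.imwrite('pics/w2.png',w[:,:,::-1])
E
```

```text
clock: 4.65
position: [0.5691, -0.0564, 0.1073]
ee_rot: [-1.444, -2.779, 0.011]
force: [-1.4, 0.1, 1.3]
width: 0.003
('step-equiv', np.float64(2.471), 'd', np.float64(19.7), 'r', np.float64(40.8), 'z', np.float64(107.3), 'F(tool x,y,z)', array([ 0.88, -1.06, -1.31]), 'clock', 4.65)
```

View pics/w2.png

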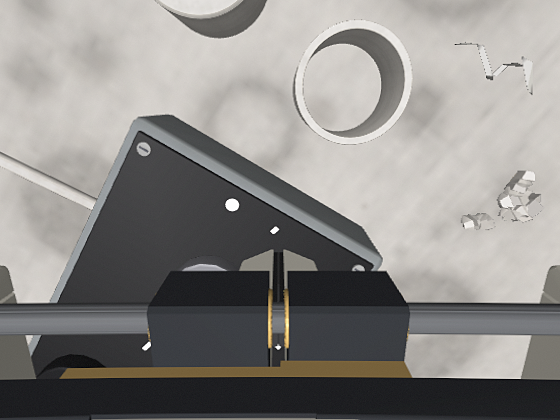

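The wrist view now hides the lever behind the gripper; only the dot (232,205) and bar 1 (275,230) show. I'll check the fixed cameras after the first click.

```bash
python3 -m jog '[0,-0.036,0.014,0,0.33, 0,-0.036,0.014,0,0.33, 0,-0.036,0.01,0,0.33, 0,-0.036,0.01,0,0.33, 0,0,0,0,0]'
python3 - <<'E'
from cell import *
from h import *
s=observe();print(where(s))
f=lambda n,y0,y1,x0,x1:cv2.resize(get_image(n)[y0:y1,x0:x1,::-1],(400,400),interpolation=cv2.INTER_CUBIC)
cv2.imwrite('pics/c3.png',np.hstack([f('top',165,265,300,400),f('scene',200,300,265,365)]))
E
```

```text
clock: 5.17
position: [0.5742, -0.0592, 0.1075]
ee_rot: [-1.632, -2.674, 0.009]
force: [1.3, -0.3, -0.3]
width: 0.009
('step-equiv', np.float64(2.734), 'd', np.float64(20.2), 'r', np.float64(41.0), 'z', np.float64(107.5), 'F(tool x,y,z)', array([-0.84,  1.03,  0.27]), 'clock', 5.17)
```

View pics/c3.png

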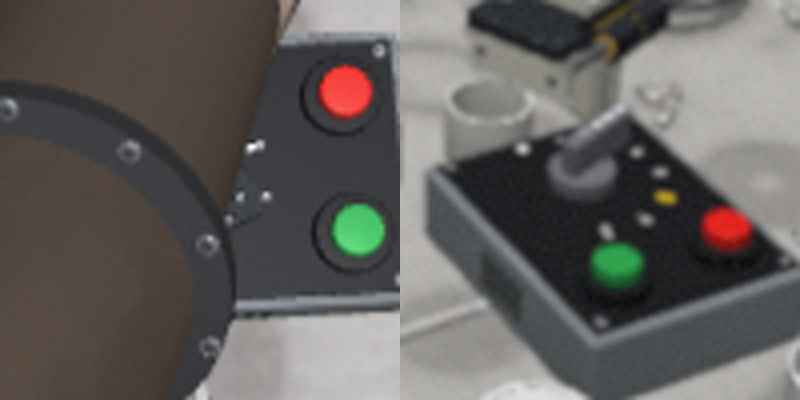

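The scene crop shows the lever clear with its tip at crop (630,115), bars 3 and 4 at (637,152) and (660,172), and yellow at (665,197). The top view is blocked by the arm. I'll compare the tip against predicted positions.

```bash
cat >> h.py <<'E'
def scenestep(p):
    for k in np.arange(2,6.1,.5):
        a=lev(k);u=np.array([np.cos(a),np.sin(a)])
        q=proj(p,[[*(AX+.046*u),.101],[*(AX-.016*u),.101]]);print(k,((q-[265,200])*4).round().tolist())
E
python3 - <<'E'
from cell import *
from h import *
scenestep(camera_params('scene'))
E
```

```text
2.0 [[199.0, 92.0], [176.0, 142.0]]
2.5 [[216.0, 97.0], [170.0, 141.0]]
3.0 [[231.0, 103.0], [165.0, 138.0]]
3.5 [[243.0, 111.0], [161.0, 135.0]]
4.0 [[251.0, 121.0], [158.0, 132.0]]
4.5 [[255.0, 131.0], [157.0, 128.0]]
5.0 [[253.0, 141.0], [158.0, 125.0]]
5.5 [[247.0, 151.0], [160.0, 122.0]]
6.0 [[236.0, 159.0], [164.0, 119.0]]
```

```bash
python3 -m jog '[0,-0.045,0.01,0,0.33, 0,-0.045,0.01,0,0.33, 0,-0.045,0.012,0,0.33, 0,-0.045,0.012,0,0.33, 0,-0.04,0.012,0,0.33, 0,-0.04,0.012,0,0.33, 0,-0.04,0.012,0,0.33, 0,-0.04,0.012,0,0.33, 0,-0.04,0.012,0,0.33, 0,-0.04,0.012,0,0.33, 0,-0.038,0.012,0,0.33, 0,-0.038,0.012,0,0.33, 0,0,0,0,0]'
python3 - <<'E'
from cell import *
from h import *
s=observe();print(where(s),s['joints'][6])
E
```

```text
clock: 6.35
position: [0.5864, -0.0753, 0.1076]
ee_rot: [-2.186, -2.241, 0.007]
force: [0.3, 0.2, 0.1]
width: 0.009
('step-equiv', np.float64(3.593), 'd', np.float64(19.7), 'r', np.float64(39.9), 'z', np.float64(107.6), 'F(tool x,y,z)', array([ 0.22,  0.32, -0.14]), 'clock', 6.35) 0.5121971533155729
```

```bash
python3 - <<'E'
from cell import *
from h import *
cv2.imwrite('pics/c4.png',cv2.resize(get_image('scene')[200:300,265:365,::-1],(400,400),interpolation=cv2.INTER_CUBIC))
E
```

```text
(no output)
```

View pics/c4.png

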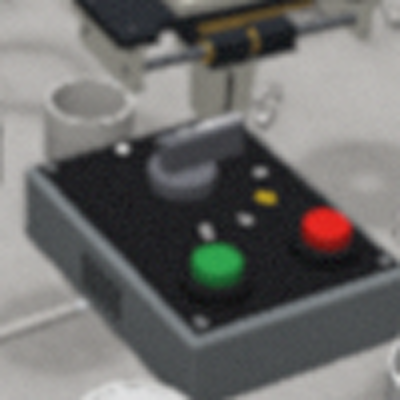

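The lever is near the crest at about 3.5: its tip is at (242,120), allowing for the same 9 px row offset as before. A few degrees more should snap it to 4.

```bash
python3 -m jog '[0,-0.038,0.014,0,0.33, 0,-0.038,0.014,0,0.33, 0,-0.038,0.014,0,0.33, 0,0,0,0,0, 0,0,0,0,0]'
python3 - <<'E'
from cell import *
from h import *
s=observe();print(where(s),s['joints'][6])
cv2.imwrite('pics/c5.png',cv2.resize(get_image('scene')[200:300,265:365,::-1],(400,400),interpolation=cv2.INTER_CUBIC))
E
```

```text
clock: 6.82
position: [0.5883, -0.0805, 0.1075]
ee_rot: [-2.302, -2.124, 0.008]
force: [0.2, 0.1, 0.3]
width: 0.003
('step-equiv', np.float64(3.795), 'd', np.float64(18.8), 'r', np.float64(40.0), 'z', np.float64(107.5), 'F(tool x,y,z)', array([ 0.13,  0.15, -0.28]), 'clock', 6.82) 0.4352286576147486
```

View pics/c5.png

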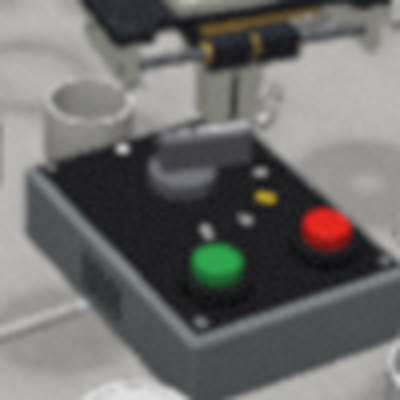

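Now it is in step 4: tip at (250,128), line near horizontal. One more click of about 28 degrees of finger sweep.

```bash
python3 -m jog '[0,-0.037,0.014,0,0.33, 0,-0.037,0.014,0,0.33, 0,-0.037,0.014,0,0.33, 0,-0.037,0.014,0,0.33, 0,-0.037,0.014,0,0.33, 0,-0.037,0.014,0,0.33, 0,-0.037,0.014,0,0.33, 0,-0.037,0.014,0,0.33, 0,-0.037,0.014,0,0.33, 0,-0.037,0.014,0,0.33, 0,-0.037,0.014,0,0.33, 0,-0.037,0.014,0,0.33, 0,-0.037,0.014,0,0.33, 0,0,0,0,0, 0,0,0,0,0]'
python3 - <<'E'
from cell import *
from h import *
s=observe();print(where(s),s['joints'][6])
cv2.imwrite('pics/c6.png',cv2.resize(get_image('scene')[200:300,265:365,::-1],(400,400),interpolation=cv2.INTER_CUBIC))
E
```

```text
clock: 8.12
position: [0.5927, -0.096, 0.1076]
ee_rot: [-2.745, -1.501, 0.0]
force: [-0.5, 0.1, 0.3]
width: 0.001
('step-equiv', np.float64(4.73), 'd', np.float64(24.7), 'r', np.float64(38.4), 'z', np.float64(107.6), 'F(tool x,y,z)', array([-0.24, -0.5 , -0.29]), 'clock', 8.12) 0.07422379623666558
```

View pics/c6.png

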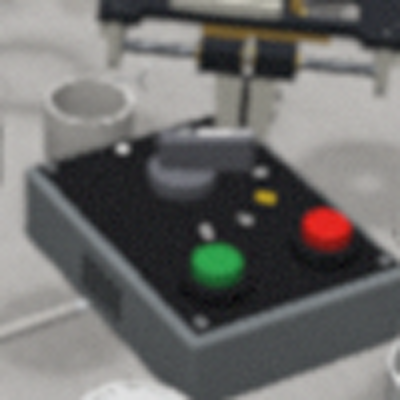

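The lever is still on the step 4 side, with its tip at (253,133). The finger lagged outwards (d = 24.7 instead of about 19), so I'll push it in along tool -x.

```bash
python3 -m jog '[0,-0.04,0.01,0,0, 0,-0.04,0.01,0,0, 0,-0.04,0.01,0,0, 0,-0.04,0.01,0,0, 0,0,0,0,0, 0,0,0,0,0]'
python3 - <<'E'
from cell import *
from h import *
s=observe();print(where(s))
cv2.imwrite('pics/c7.png',cv2.resize(get_image('scene')[200:300,265:365,::-1],(400,400),interpolation=cv2.INTER_CUBIC))
a,b=cv2.imread('pics/c6.png'),cv2.imread('pics/c7.png');print((np.abs(a[110:200,140:270].astype(int)-b[110:200,140:270])>40).sum())
E
```

```text
clock: 8.67
position: [0.59, -0.1037, 0.1078]
ee_rot: [-2.745, -1.502, 0.001]
force: [0.4, -0.2, -0.1]
width: 0.005
('step-equiv', np.float64(4.728), 'd', np.float64(16.7), 'r', np.float64(40.4), 'z', np.float64(107.8), 'F(tool x,y,z)', array([0.02, 0.47, 0.11]), 'clock', 8.67)
2548
```

View pics/c7.png

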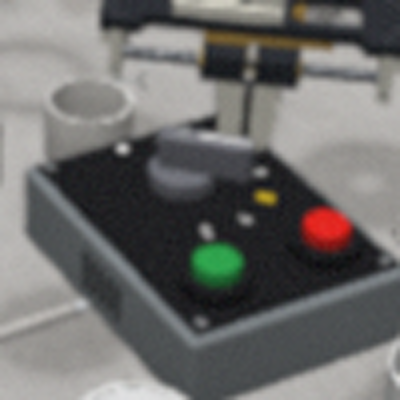

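The lever line now runs from (165,130) to (250,143). That slope of 0.15, against 0.17 predicted, matches step 5. I'll back off and rise.

```bash
python3 -m jog '[0,0.15,0,0,0, 0,0.2,0,0,0, 0,0.15,0,-0.2,0, 0,0,0,-0.4,0, 0,0,0,-0.5,0, 0,0,0,-0.5,0, 0,0,0,-0.4,0, 0,0,0,-0.2,0, 0,0,0,0,0]'
python3 - <<'E'
from cell import *
from h import *
s=observe();print(where(s));print(go(s,[*(G+[0,0]),.13],None))
E
```

```text
clock: 9.47
position: [0.6045, -0.0808, 0.2014]
ee_rot: [-2.74, -1.508, 0.003]
force: [-0.5, -0.1, -0.9]
width: 0.001
('step-equiv', np.float64(4.719), 'd', np.float64(43.6), 'r', np.float64(40.5), 'z', np.float64(201.4), 'F(tool x,y,z)', array([-0.3 , -0.35,  0.85]), 'clock', 9.47)
('pos', array([ 0.6045, -0.0808,  0.2014]), 'tooly', np.float64(-32.3), 'tilt', np.float64(0.78), 'units', array([-3.78, -0.23,  1.77]), 'turns', 0)
```

```bash
python3 -m jog '[0,-0.3,-0.05,0,0, 0,-0.4,-0.05,0,0, 0,0,0,0,0, 0,0,0,0,0]'
python3 - <<'E'
from cell import *
from h import *
s=observe();print(where(s))
p=camera_params('wrist');w=get_image('wrist')[:,:,::-1].copy();cv2.imwrite('pics/w8.png',w)
for k in(4,5,6):
    a=lev(k);u=np.array([np.cos(a),np.sin(a)]);print(k,proj(p,[[*(AX+.046*u),.101],[*(AX-.016*u),.101]]).round().tolist())
b,st=blob(w,'g',(0,0,560,300));print('green',b,st,at(p,b,.08))
E
```

```text
clock: 9.8
position: [0.5835, -0.1034, 0.1994]
ee_rot: [-2.738, -1.51, 0.006]
force: [0.8, 0.4, 0.3]
width: 0.002
('step-equiv', np.float64(4.716), 'd', np.float64(13.2), 'r', np.float64(34.8), 'z', np.float64(199.4), 'F(tool x,y,z)', array([ 0.79,  0.41, -0.34]), 'clock', 9.8)
4 [[291.0, 218.0], [212.0, 247.0]]
5 [[294.0, 249.0], [210.0, 237.0]]
6 [[281.0, 275.0], [214.0, 227.0]]Traceback (most recent call last):
  File "<stdin>", line 7, in <module>
  File "h.py", line 20, in blob
    n,l,st,c=cv2.connectedComponentsWithStats(m);i=1+np.argmax(st[1:,4]);return c[i]+[x0,y0],st[i]
                                                     ~~~~~~~~~^^^^^^^^^^
    return _wrapfunc(a, 'argmax', axis=axis, out=out, **kwds)
    return bound(*args, **kwds)
ValueError: attempt to get argmax of an empty sequence
```

View pics/w8.png

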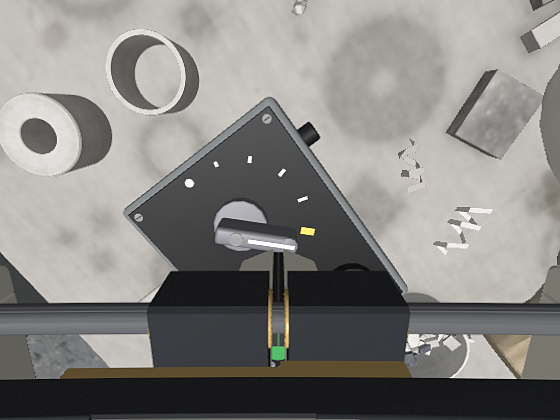

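The lever's tip (297,245) and rear (217,238) match the step 5 prediction of (294,249)/(210,237), with the yellow bar (307,231) next to it. The step before, at (302,199), lies clear behind. Next is the green button.

```bash
python3 - <<'E'
from cell import *
from h import *
import json
s=observe();print(go(s,[*G,.14]))
p=camera_params('wrist');print('yellow now',at(p,(307,231),.062))
E
```

```text
('pos', array([ 0.5832, -0.104 ,  0.1994]), 'tooly', np.float64(-32.3), 'tilt', np.float64(0.87), 'units', array([-3.01, -0.09,  1.48]), 'turns', 0)
yellow now [ 0.59098483 -0.13385425]
```

```bash
python3 -m jog '[0,-0.4,-0.01,0,0, 0,-0.55,-0.01,0,0, 0,-0.55,-0.02,0,0, 0,-0.55,-0.02,0,0, 0,-0.45,-0.01,0.1,0, 0,-0.2,0,0.3,0, 0,0,0,0.4,0, 0,0,0,0.3,0, 0,0,0,0,0, 0,0,0,0,0]'
python3 - <<'E'
from cell import *
from h import *
s=observe();print(go(s,[*G,.106]),s['force'])
p=camera_params('wrist');w=get_image('wrist')[:,:,::-1].copy();cv2.imwrite('pics/w9.png',w)
p2=camera_params('scene');S=get_image('scene')[:,:,::-1].copy();cv2.imwrite('pics/s9.png',S)
try:print('scene green',blob(S,'g',(270,220,365,300)))
except Exception as e:print(e)
try:
    b,st=blob(w,'g',(0,0,560,420));print('wrist green',b,st,'tip',proj(p,s['position']+R.from_rotvec(s['ee_rot']).apply([0,0,.025])),'Gpred',proj(p,[*G,.08]))
except Exception as e:print(e)
E
```

```text
clock: 10.68
position: [0.5148, -0.2013, 0.1505]
ee_rot: [-2.74, -1.504, 0.014]
force: [1.2, -0.1, 0.1]
width: 0.009
('pos', array([ 0.5148, -0.2013,  0.1505]), 'tooly', np.float64(-32.5), 'tilt', np.float64(1.06), 'units', array([-0.03,  0.05,  1.11]), 'turns', 0) [ 1.16088468 -0.06428289  0.11210498]
scene green (array([318.81034483, 265.6637931 ]), array([ 43,  41,  13,  11, 116], dtype=int32))
wrist green [285.38961039 223.40909091] [263 213  45  33 154] tip [[277.78928708 270.66685061]] Gpred [[281.7287706  238.89632763]]
```

```bash
python3 -m jog '[0,-0.02,0.03,0.25,0, 0,0,0.01,0.3,0, 0,0,0,0.25,0, 0,0,0,0.1,0, 0,0,0,0.05,0, 0,0,0,0,0]'
python3 - <<'E'
from cell import *
from h import *
s=observe();print(go(s,[*G,.106]),s['force'])
E
```

```text
clock: 11.28
position: [0.5175, -0.201, 0.1097]
ee_rot: [-2.738, -1.511, 0.011]
force: [-0.5, -0.2, 0.3]
width: 0.005
('pos', array([ 0.5175, -0.201 ,  0.1097]), 'tooly', np.float64(-32.2), 'tilt', np.float64(0.93), 'units', array([-0.07, -0.02,  0.09]), 'turns', 0) [-0.45301996 -0.23310646  0.25391151]
```

Tip at z ≈ 0.085, not touching yet. I'll press slowly.

```bash
python3 -m jog '[0,-0.04,0,0.05,0, 0,-0.02,0,0.06,0, 0,0,0,0.06,0, 0,0,0,0.06,0]'; python3 -m jog '[0,0,0,0.06,0, 0,0,0,0.06,0]';python3 -m jog '[0,0,0,0.06,0]'
```

```text
clock: 11.62
position: [0.517, -0.2028, 0.1023]
ee_rot: [-2.736, -1.511, 0.006]
force: [-12.1, 8.7, 50.9]
width: 0.004
clock: 11.78
position: [0.5169, -0.2029, 0.1026]
ee_rot: [-2.735, -1.509, -0.002]
force: [-10.3, 7.5, 38.7]
width: 0.001
clock: 11.87
position: [0.5168, -0.2029, 0.1027]
ee_rot: [-2.734, -1.508, -0.006]
force: [-9.6, 6.8, 34.5]
width: 0.004
```

```bash
python3 - <<'E'
from cell import *
from h import *
S=get_image('scene')[:,:,::-1].copy();cv2.imwrite('pics/s10.png',S);print('green',blob(S,'g',(270,220,365,300)),'red',blob(S,'r',(270,220,365,300)));print(observe()['force'])
E
python3 -m jog '[0,0,0,-0.1,0, 0,0,0,-0.2,0, 0,0,0,-0.4,0, 0,0,0,-0.5,0, 0,0,0,-0.5,0, 0,0,0,-0.5,0, 0,0,0,-0.5,0, 0,0,0,-0.2,0, 0,0,0,0,0]'
python3 - <<'E'
from cell import *
from h import *
S=get_image('scene')[:,:,::-1].copy();cv2.imwrite('pics/s11.png',S);print('green',blob(S,'g',(270,220,365,300)),'red',blob(S,'r',(270,220,365,300)),'y',blob(S,'y',(270,220,365,300)));print(observe()['force'],observe()['position'])
A=cv2.imread('pics/s10.png');cv2.imwrite('pics/c12.png',np.hstack([cv2.resize(x[200:300,265:365],(400,400),interpolation=cv2.INTER_CUBIC) for x in(A,S)]))
E
```

```text
green (array([318.96969697, 269.45454545]), array([43, 47, 13,  5, 33], dtype=int32)) red (array([346.14678899, 257.05504587]), array([ 70,  32,  13,  11, 109], dtype=int32))
[-8.62467845  8.4836223  35.93335321]
clock: 12.67
position: [0.5161, -0.2077, 0.2262]
ee_rot: [-2.739, -1.504, -0.007]
force: [-0.3, -0.8, -0.0]
width: -0.002
green (array([318.82352941, 265.79831933]), array([ 43,  41,  13,  11, 119], dtype=int32)) red (array([345.84259259, 256.90740741]), array([ 70,  32,  13,  11, 108], dtype=int32)) y (array([330.77777778, 248.72222222]), array([58, 27,  6,  4, 18], dtype=int32))
[ 0.14512884 -0.32536236  1.07142753] [ 0.51595266 -0.20759138  0.22549551]
```

View pics/c12.png

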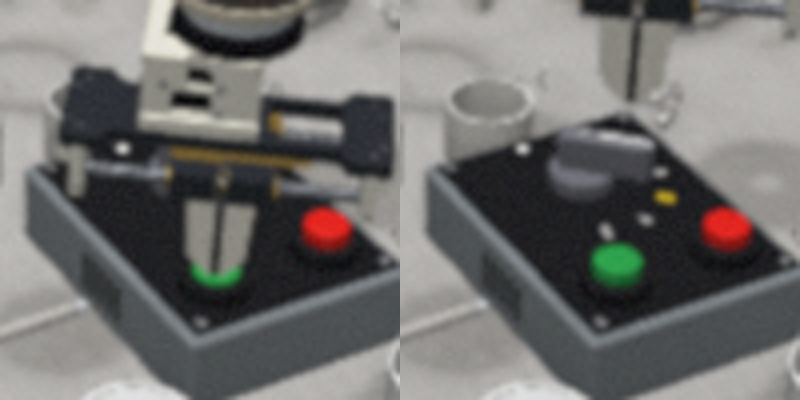

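```bash
python3 - <<'E'
import cv2
for n in('s9','s10','s11'):print(n,cv2.imread(f'pics/{n}.png')[259:277,316:323,1].mean(1).round().astype(int))
E
```

```text
s9 [ 61  66 114 152 163 165 167 166 157 134 106  90  68  40  28  25  22  18]
s10 [110 110 111 108 108 109 112 113 120 141 152 133  87  45  29  24  19  21]
s11 [ 60  65 111 149 160 162 163 162 154 131 104  88  64  40  29  20  18  21]
```

The front edge of the button's top face dropped about 2 px while pressed. That equals 6 mm at this camera's scale, so it went fully in, and it has since come back out. I'm handing in.

```bash
python3 -c "
from cell import *
s=observe();print(s['clock'],s['position'],s['force']);print(sign_off())"
```

```text
12.7167 [ 0.51595266 -0.20759138  0.22549551] [ 0.14512884 -0.32536236  1.07142753]
the job is handed in; nothing more can be done
None
```

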